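# Tighten the angled clamp to its first click

## Task

Fit the loose steel wing key all the way onto the splined stub of the angled clamp, turn it clockwise (seen from the key's end of the screw) until the slip clutch clicks once, and stop at that first click: a second click is over-tightening. Let go and leave the key sitting home on the stub, and do not shove the other things on the desk about.

Things in the scene. Friction and masses are not known exactly. Their poses are not given: they have to be found in the camera images.
- wing_key: Loose steel key, 0.14 kg, on its socket mouth; origin at the mouth's centre, z up its axis. Round barrel 39 mm across, 34 mm tall, with a flat wing on top (see key_wing). The cross-shaped socket is open below, 26 mm deep, its slots 10.6 mm wide along the key's x and y, rounded at the mouth: it fits the stub in four yaws, a quarter turn apart, with about 0.16 rad of turn play either way.
- key_wing (a point): Grip point in the key's flat wing, 55 mm above the mouth on the axis; same axes as the key. The wing runs from 34 to 70 mm above the mouth, is 54 mm long along x and 12 mm thick along y: pinch it across the thickness.
- stub_seat (a point): Centre of the flat round collar (38 mm across) under the clamp's splined stub, about 0.11 m above the desk, where the key's mouth comes to rest. z points out along the screw, up and toward the robot, 28 degrees from vertical; the frame turns with the stub. Tightening is clockwise seen from the key: a negative turn about this z.
- stub_tip (a point): Top of the splined stub, 24 mm along z from stub_seat, same axes. The stub is a steel cross of four teeth along x and y, reaching 12 mm from the axis, 7 mm wide, rounded at the top.
- clutch (a joint): Slip of the clutch, rad, positive in tightening: 0 at first, 0.5 after one click, 1.0 after two; it snaps into these steps. The screw first turns easily (0.02 N m) by 0.2 to 0.65 rad at slip 0; then torque climbs to about 0.2 N m, eases, and past slip 0.25 the clutch snaps on to 0.5, torque gone; the next snap is at 0.75. Seen as the collar's pointer jumping from one rib on the drum to the next.
- fixture: Fixed angled clamp: aluminium base 155 x 116 x 14 mm, two grey cheeks, a tilted bridge 106 mm wide about 0.1 m up, a small black box under the screw's foot. Origin on the desk, 12 mm to the -x side of the centre of the base's underside, z up; the screw leans to its -x, toward the robot.
- flux_jar: Bystander: brown jar, 49 mm across, 73 mm tall, origin under its centre.
- yellow_tape: Bystander: yellow tape roll, 50 mm across, 48 mm tall, origin under its centre.
- lens_box_2: Bystander: small black box 48 x 48 x 26 mm, origin under its centre.
- card_box: Bystander: small pale carton 34 x 70 x 16 mm, origin under its centre.
- yellow_case: Bystander: closed yellow case 90 x 118 x 42 mm, origin under its centre.
- lens_box_0: Bystander: small black box 48 x 48 x 26 mm, origin under its centre.
Things that resemble listed ones, but are neither listed nor needed, are in the scene too. Leave any blue, red or turquoise look-alike of the wing_key alone.

How it is judged:
On the way, in this order (a step that is already met when the one before it is completed fails the run):
1. the key is fully home on the stub, before any click (distance between wing_key and stub_seat below 0.008 m and angle between the z axis of wing_key and the z axis of stub_seat, either way round below 0.22 rad and value of joint clutch below 0.3 rad), for 0.2 s.
2. with the key on, the clutch has clicked once (distance between wing_key and stub_seat below 0.008 m and angle between the z axis of wing_key and the z axis of stub_seat, either way round below 0.22 rad and value of joint clutch between 0.38 and 0.62 rad), for 0.2 s.
At the end, for the whole second after the job is handed in: The key rests on the stub, released and still, its mouth within 8 mm of the collar's centre and its axis within 0.22 rad of the screw's; the clutch stands one click on (0.38 to 0.62 rad) (all of step 2 and contact force between the fingers and wing_key below 0.1 N and linear speed of wing_key below 0.02 m/s); the robot touches nothing.
It fails at once if the clutch clicks a second time (value of joint clutch above 0.85 rad).
It fails at once if another thing on the desk is shoved by more than 30 mm (distance of any of flux_jar, yellow_tape, lens_box_2, card_box, yellow_case, lens_box_0 from where it was at the start of the episode above 0.03 m).
It also fails if it takes over 45 s, if anything falls off the work surface, if the arm or the gripper's body presses on something with over 40 N, if the wrist force passes 120 N, or if a joint passes its speed limit or range.

## Robot

A 6-joint arm with a two-finger parallel gripper is mounted at the origin on a cart in front of the work surface, level with it; the furniture and walls round the work are solid. World frame = base frame: x ahead of the robot, y to its left, z up, the work surface at z = 0. Lengths are in m, angles in rad, forces in N, time in s.
With the tool pointing down it reaches from about 0.25 to 0.775 m from the base axis. Payload 4 kg.
Tool frame: the origin (TCP) lies midway between the tips of the shut fingers; the grasp point (between the pads) lies 19 mm behind it (arm.pinch_z is the distance from the TCP to the grasp point, in m); z points along the fingers, y is the line along which they close (so a half turn about z gives the same grasp; the last joint's range is limited). The gripper opens to 85 mm and grips with 20 to 120 N. Pads are 22 mm wide; open, the fingers measure 114 mm over their backs; the gripper's body (76 mm by 85 mm) begins 54 mm behind the grasp point. The pads swing forward as they close: fully open they stand 13 mm farther back than shut.
Start: joints at [-1.368, 0.087, 1.371, -0, 1.684, -0.103], TCP at [0.166, -0.525, 0.231] pointing down, gripper open.
Joint ranges: [-3.1, 3.1], [-0.76, 2.03], [0.27, 2.55], [-1.08, 4.22], [0.17, 2.65], [-2.57, 2.57]. Speed limits (rad/s): [2.79, 2.79, 3.14, 3.14, 3.14, 3.14].

## Interface

Orientations are given as a unit quaternion [w, x, y, z].
In Python, from plant import arm gives the robot as it stands. Calls block until the motion is done:
- arm.goto(position, orientation): joint-space move of the TCP to a pose.
- arm.move_linear(position, max_speed=0.15, rot=None): straight line of the TCP; rot=None keeps the orientation; max_speed is the mean speed in m/s.
- arm.set_joints(angles): joint-space move.
- arm.open_gripper() and arm.gripper_close(effort=None): open the fingers fully, or close them until they stop; effort is the grip in N (None keeps the last).
- arm.hold(seconds).
- arm.inverse_kinematics(position, orientation): joint angles nearest the present ones, or None.
- arm.get_image(name): name is "side" or "top" or "wrist"; returns the picture (400x640x3 uint8, red, green, blue); there is no depth.
- arm.camera_model(name): a dict with "K" (3x3 intrinsics, pixels), "R" (3x3) and "t" (3): a world point X has camera coordinates R X + t. Camera axes: x right, y down, z forward; pixel columns grow to the right and rows downward; lengths in m; the calibration is good to about 2 mm. A picture is of the moment at which its call begins: read the wrist's pose just before it. camera_model takes no time and is no camera call; for the wrist camera it gives the pose at the moment of the call.
A pose or a line that the arm cannot do raises arm.Unreachable and nothing moves.
- arm.finish_job(): hands the job in; it is judged then, once.
Trained networks look in the newest picture that a camera, given by its name, has taken for a name from the list of things; names that differ only in an ending like _2 or _b are one class to them, and where a whole thing is asked for, a point or a joint stands for the part that bears it (a point fixed in the world has none). Each returns a list of dicts, best first, with "confidence" (0 to 1); they miss things now and then, are a little off and sometimes report something else, mostly with a low value. They report only what shows in the picture. A call takes as long as a camera call. They do not tell look-alikes from the thing itself.
- arm.boxes_of(camera, target): "position" ([x, y, z] in m, in the coordinates of the camera as it stood for that picture, good to about 4 mm: the middle of the surface that is visible of it).
- arm.cut_out(camera, target): "region" (400x640 bool, what is visible of it).
- arm.tip_of(camera, target): "position" ([x, y, z] in m, in the coordinates of the camera as it stood for that picture, good to about 4 mm: a listed point, or the origin of a listed thing).
Readings, each from a call of its own:
- arm.read_time(): time.
- arm.read_joints(): joint angles.
- arm.read_dq(): joint speeds.
- arm.read_effort(): joint torques, N m.
- arm.read_ee_pos(): TCP position.
- arm.read_eef_rot(): TCP orientation.
- arm.read_contact_force(): force on the tool from outside, world axes, zero at the start.
- arm.read_wrist_torque(): the same for the moment, N m.
- arm.read_finger_gap(): opening from 0.0 (shut) to 1.0 (fully open).
- arm.read_grasp_force(): force on a finger pad.
Only numpy, scipy, OpenCV 4.12 (cv2) and the standard library are available. Lean on these libraries where they do the work, as an engineer would, in place of code of your own. Each camera call takes 0.05 s, during which the arm holds its last target. There are 200 camera calls.

## Working session

There is one attempt and no reset: what is moved stays moved. The work goes in short steps, each a Python script; the robot and the scene stay as the last script left them, time stands still between calls to the robot, and variables do not carry over. Pictures are saved under pics/ and viewed, at most 10 in all, crops included, and the job is handed in when it is done.

```bash
ls; mkdir -p pics
python3 - <<'E'
from plant import arm
import numpy as np, cv2
ims=[]
for c in ["side","top"]:
    im=arm.get_image(c); cv2.imwrite(f"pics/{c}0.png",im[:,:,::-1]); 
    m=arm.camera_model(c); R,t=np.array(m["R"]),np.array(m["t"])
    print(c,"cam at",(-R.T@t).round(3))
    for n in ["wing_key","key_wing","stub_seat","stub_tip","fixture"]:
        for d in arm.tip_of(c,n): print(c,n,(R.T@(np.array(d["position"])-t)).round(4),round(d["confidence"],2), (m["K"]@np.array(d["position"])/d["position"][2]).round(0)[:2])
print(arm.read_time(),arm.pinch_z)
E
```

```text
pics
side cam at [ 1.249 -0.58   1.076]
side wing_key [ 0.3966 -0.3309  0.0007] 0.9 [192. 247.]
side wing_key [ 0.5069 -0.3626  0.0022] 0.76 [201. 281.]
side wing_key [ 0.3965 -0.2364  0.0015] 0.74 [223. 230.]
side wing_key [ 0.4853 -0.2683 -0.0015] 0.64 [230. 257.]
side key_wing [ 0.3922 -0.332   0.0572] 0.78 [186. 232.]
side key_wing [ 0.5105 -0.3603  0.0613] 0.7 [199. 267.]
side key_wing [ 0.4831 -0.2705  0.0506] 0.69 [226. 245.]
side key_wing [ 0.397  -0.2384  0.0525] 0.62 [220. 218.]
side stub_seat [0.5928 0.003  0.1152] 0.6 [340. 205.]
side stub_tip [0.5778 0.0015 0.1335] 0.71 [336. 196.]
side fixture [0.6126 0.003  0.0016] 0.86 [343. 238.]
top cam at [ 0.444 -0.057  1.191]
top wing_key [ 0.4798 -0.2712  0.0008] 0.69 [398. 229.]
top wing_key [ 0.3979 -0.241  -0.0009] 0.67 [388. 256.]
top wing_key [ 5.044e-01 -3.622e-01  3.000e-04] 0.65 [427. 222.]
top wing_key [ 0.4019 -0.3286  0.0013] 0.45 [417. 255.]
top key_wing [ 0.4004 -0.3319  0.054 ] 0.77 [422. 256.]
top key_wing [0.5955 0.0064 0.11  ] 0.74 [307. 187.]
top key_wing [ 0.5036 -0.3608  0.0529] 0.72 [431. 221.]
top key_wing [ 0.4809 -0.2697  0.0524] 0.7 [400. 229.]
top key_wing [ 0.3941 -0.236   0.0581] 0.6 [390. 258.]
top key_wing [ 5.816e-01 -5.000e-04  1.301e-01] 0.2 [309. 191.]
top stub_seat [0.5984 0.0045 0.1122] 0.62 [307. 186.]
top stub_tip [0.5808 0.0025 0.1319] 0.43 [308. 191.]
top fixture [ 0.6209  0.0033 -0.0017] 0.78 [310. 184.]
top fixture [0.5997 0.0035 0.1139] 0.32 [308. 185.]
0.6 0.0187
```

Run:
```python
import cv2,numpy as np
a=cv2.imread("pics/side0.png")[130:330,120:420]; b=cv2.imread("pics/top0.png")[130:330,230:530]
v=np.hstack([cv2.resize(x,None,fx=2.66,fy=2.66,interpolation=cv2.INTER_CUBIC) for x in (a,)])
w=cv2.resize(b,None,fx=2.66,fy=2.66,interpolation=cv2.INTER_CUBIC)
cv2.imwrite("pics/a.png",v[:532]);cv2.imwrite("pics/b.png",w[:532])
```

```text
(no output)
```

View pics/a.png

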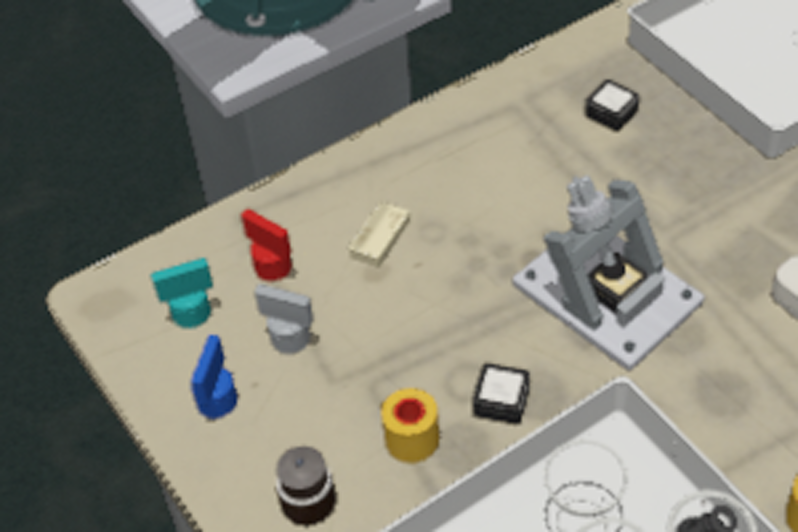

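View pics/b.png

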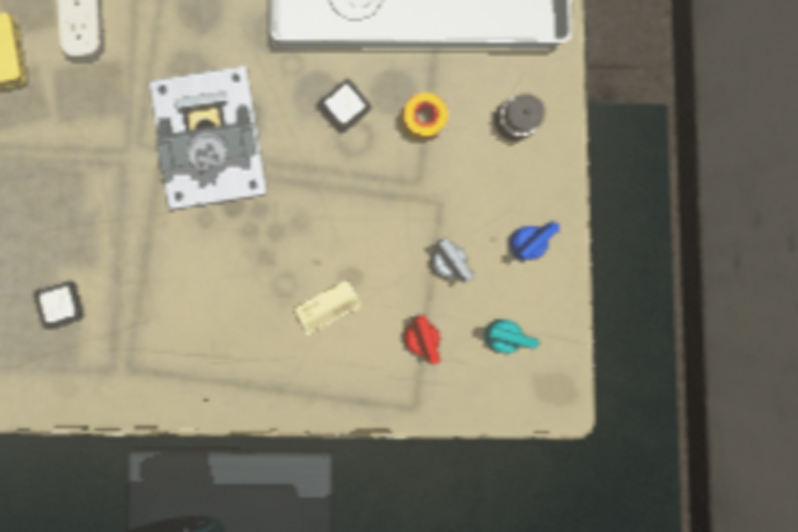

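The steel key is the grey one, at about (398,229) in the top picture and (0.482,-0.270) in the world. Its wing runs at roughly 45°. The red, blue and turquoise look-alikes stand about 9 cm away. The clamp is at about (308,188) in the top picture, yawed by about 0.14 rad, with clear space around its stub.

```bash
cat > h.py <<'E'
from plant import arm
import numpy as np, cv2
from scipy.spatial.transform import Rotation as Ro
def q(R): return Ro.from_matrix(R).as_quat(scalar_first=True)
def toolR(zkey, xdir):
    "tool pointing along -zkey, tool x along xdir made square to it"
    z=-np.asarray(zkey)/np.linalg.norm(zkey); x=np.asarray(xdir,float); x=x-z*(x@z); x/=np.linalg.norm(x)
    return np.c_[x,np.cross(z,x),z]
def axis(yaw): return np.array([-np.sin(np.radians(28))*np.cos(yaw),-np.sin(np.radians(28))*np.sin(yaw),np.cos(np.radians(28))])
def wpts(c,n,fn="tip_of",m=None):
    m=m or arm.camera_model(c); R,t=np.array(m["R"]),np.array(m["t"])
    return [((R.T@(np.array(d["position"])-t)).round(4),round(d["confidence"],2)) for d in getattr(arm,fn)(c,n)]
E
python3 - <<'E'
from h import *
p=np.array(arm.read_ee_pos()); Rt=Ro.from_quat(arm.read_eef_rot(),scalar_first=True).as_matrix()
m=arm.camera_model("wrist");R,t=np.array(m["R"]),np.array(m["t"])
print("tool R",Rt.round(2).tolist()); print("cam in tool",(Rt.T@(-R.T@t-p)).round(3),(Rt.T@R.T).round(3).tolist(),np.array(m["K"]).tolist())
a=axis(.14); s=np.array([.596,.004,.113])
for k in range(8):
    x=Ro.from_rotvec(a*k*np.pi/4).apply([0,1,0])
    for d in (.055+.0187-.0187*2,.22):
        j=arm.inverse_kinematics(s+a*d,q(toolR(a,x))); print(k,d,None if j is None else np.round(j,2))
for k in range(4):
    j=arm.inverse_kinematics([.482,-.27,.036],q(toolR([0,0,1],[np.cos(k*np.pi/2+.785),np.sin(k*np.pi/2+.785),0]))); print(k,None if j is None else np.round(j,2))
E
```

```text
tool R [[0.95, 0.3, 0.0], [0.3, -0.95, -0.0], [0.0, 0.0, -1.0]]
cam in tool [ 0.067 -0.    -0.143] [[-0.0, -0.963, -0.27], [1.0, -0.0, -0.001], [0.001, -0.27, 0.963]] [[289.37308650605866, 0.0, 323.2307391435814], [0.0, 289.37308650605866, 198.13017938878778], [0.0, 0.0, 1.0]]
0 0.0363 [-0.18 -0.13  1.83  0.18  0.98 -0.26]
0 0.22 [-0.26 -0.39  1.71  0.19  1.37 -0.27]
1 0.0363 [-0.18 -0.13  1.83  0.18  0.98 -1.05]
1 0.22 [-0.26 -0.39  1.71  0.19  1.37 -1.05]
2 0.0363 [-0.18 -0.13  1.83  0.18  0.98 -1.83]
2 0.22 [-0.26 -0.39  1.71  0.19  1.37 -1.84]
3 0.0363 None
3 0.22 None
4 0.0363 None
4 0.22 None
5 0.0363 [-0.18 -0.13  1.83  0.18  0.98  2.1 ]
5 0.22 [-0.26 -0.39  1.71  0.19  1.37  2.09]
6 0.0363 [-0.18 -0.13  1.83  0.18  0.98  1.31]
6 0.22 [-0.26 -0.39  1.71  0.19  1.37  1.3 ]
7 0.0363 [-0.18 -0.13  1.83  0.18  0.98  0.53]
7 0.22 [-0.26 -0.39  1.71  0.19  1.37  0.52]
0 [-0.61  0.21  1.63 -0.    1.3   0.17]
1 [-0.61  0.21  1.63 -0.    1.3  -1.4 ]
2 None
3 [-0.61  0.21  1.63 -0.    1.3   1.74]
```

Run:
```python
from h import *
a=axis(.14); s=np.array([.596,.004,.113])
Rt=toolR(a,[0,1,0])
arm.goto(s+a*.16,q(Rt)); arm.move_linear(s+a*.095,.15)
m=arm.camera_model("wrist"); im=arm.get_image("wrist"); cv2.imwrite("pics/stub.png",im[:,:,::-1]); np.savez("pics/stubcam.npz",**{k:np.array(v) for k,v in m.items()})
for n in ["stub_seat","stub_tip","fixture"]: print(n,wpts("wrist",n,m=m))
P=lambda X:(lambda u:(u[:2]/u[2]).round(1))(m["K"]@(np.array(m["R"])@X+m["t"]))
print(P(s),P(s+.024*a),arm.read_time())
c=P(s+.012*a).astype(int); x0,y0=max(c[0]-75,0),max(c[1]-55,0)
print(x0,y0); cv2.imwrite("pics/stubc.png",cv2.resize(im[y0:y0+110,x0:x0+150,::-1],None,fx=5,fy=5,interpolation=cv2.INTER_CUBIC))
```

```text
stub_seat [(array([0.5963, 0.0035, 0.1135]), 0.94)]
stub_tip [(array([0.5783, 0.0059, 0.1332]), 0.65), (array([ 6.619e-01, -1.487e-01,  3.000e-04]), 0.63)]
fixture [(array([ 6.165e-01,  1.190e-02, -4.000e-04]), 0.78)]
[323.9 199.5] [323.9 208. ] 3.6083
248 148
```

View pics/stubc.png

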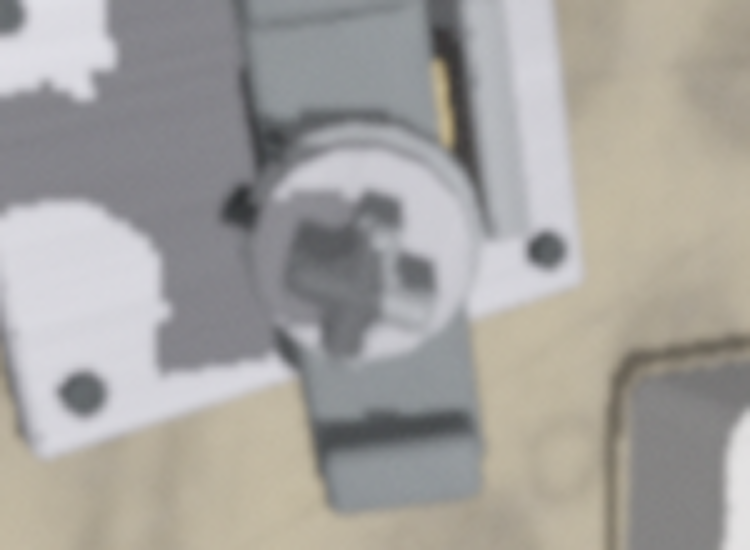

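The picture shows the collar at about full px (322,199) and the cross near (322,204). One arm of the cross leans about 16° clockwise from the image's vertical. I'll overlay the model to check this.

Run:
```python
import cv2,numpy as np
from h import axis,toolR,Ro
im=cv2.imread("pics/stub.png"); m=np.load("pics/stubcam.npz")
a=axis(.14)
def ov(s,psi,out):
    x0,y0,w,h,f=278,164,90,72,6.6
    v=cv2.resize(im[y0:y0+h,x0:x0+w],None,fx=f,fy=f,interpolation=cv2.INTER_CUBIC)
    v=cv2.convertScaleAbs(v,alpha=1.2)
    R=toolR(a,[0,1,0])
    def P(L):
        X=s+L@np.c_[R[:,0],R[:,1],a].T
        u=(X@m["R"].T+m["t"])@m["K"].T; u=u[:,:2]/u[:,2:]
        return ((u-[x0,y0]+.5)*f-.5).round().astype(np.int32)
    t=np.linspace(0,2*np.pi,60); cv2.polylines(v,[P(np.c_[19*np.cos(t),19*np.sin(t),0*t]/1000)],True,(0,0,255),1)
    c=np.array([[12,3.5],[3.5,3.5],[3.5,12],[-3.5,12],[-3.5,3.5],[-12,3.5],[-12,-3.5],[-3.5,-3.5],[-3.5,-12],[3.5,-12],[3.5,-3.5],[12,-3.5]])/1000
    Q=np.array([[np.cos(psi),-np.sin(psi)],[np.sin(psi),np.cos(psi)]]); c=c@Q.T
    for z,col in((.0,(0,160,0)),(.024,(255,0,0))): cv2.polylines(v,[P(np.c_[c,np.full(12,z)])],True,col,1)
    return v
# psi: in tool xy (x=image up, y=image right) positive = up->right (clockwise in image)
R=toolR(a,[0,1,0]); s=np.array([.596,.004,.113])
A=ov(s-R[:,1]*.0015,.27,0); 
cv2.imwrite("pics/ov.png",A)
print(R.round(3).tolist())
```

```text
[[-0.031, 0.885, 0.465], [0.998, 0.0, 0.066], [0.058, 0.466, -0.883]]
```

View pics/ov.png

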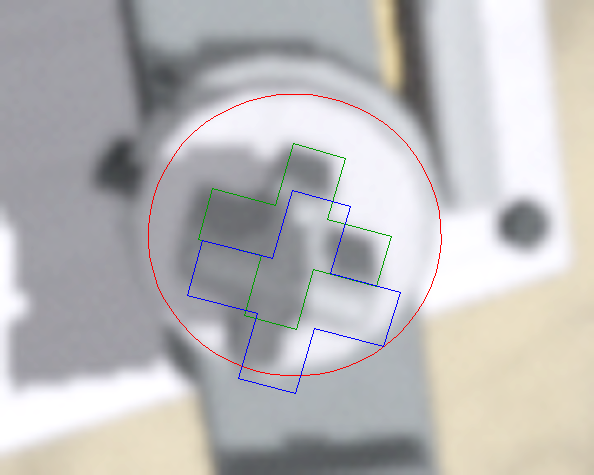

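The model's yaw of 0.27 matches the cross, and the collar circle fits. I'll check the base yaw by projecting its edge, then look at the key from close up.

Run:
```python
from h import *
def pl(m,uv,z):
    R,t=np.array(m["R"]),np.array(m["t"]); C=-R.T@t; d=R.T@np.linalg.solve(np.array(m["K"]),[*uv,1]); return C+d*(z-C[2])/d[2]
mt=arm.camera_model("top")
c=[pl(mt,(np.array(u)/2.66+[230,130]),.014) for u in((150,82),(247,67),(266,192),(168,210))]
print([x.round(3) for x in c]); e=(c[0]-c[3])+(c[1]-c[2]); print("yaw",np.arctan2(e[1],e[0]), "size",np.linalg.norm(c[0]-c[3]),np.linalg.norm(c[0]-c[1]),"ctr",np.mean(c,0).round(3))
ms=np.load("pics/stubcam.npz"); A,B=[pl(ms,np.array(u)/5+[248,148],.014) for u in((45,455),(582,280))]; e=A-B; print("edge",A.round(3),B.round(3),np.arctan2(-e[0],e[1]))
# look at the key
k=np.array([.482,-.270,0]); 
R=toolR([0,0,1],[1,1,0])
arm.move_linear(np.array(arm.read_ee_pos())+.1*axis(.14),.25)
arm.goto(k+[0,0,.16],q(R))
m=arm.camera_model("wrist"); im=arm.get_image("wrist"); cv2.imwrite("pics/key.png",im[:,:,::-1])
for n in ["wing_key","key_wing"]: print(n,wpts("wrist",n,m=m))
np.savez("pics/keycam.npz",**{k:np.array(v) for k,v in m.items()})
cv2.imwrite("pics/keyc.png",cv2.resize(im[80:320,160:480,::-1],None,fx=2.5,fy=2.5,interpolation=cv2.INTER_CUBIC)); print(arm.read_time())
```

```text
[array([0.692, 0.077, 0.014]), array([ 0.71 , -0.037,  0.014]), array([ 0.562, -0.061,  0.014]), array([0.54 , 0.053, 0.014])]
yaw 0.15512925453051787 size 0.15311482610616411 0.11575450999657097 ctr [0.626 0.008 0.014]
edge [ 0.562 -0.057  0.014] [ 0.711 -0.033  0.014] 1.736889795181768
wing_key [(array([ 0.4827, -0.2696, -0.    ]), 0.76), (array([ 0.3997, -0.3294, -0.0015]), 0.65), (array([ 3.931e-01, -2.387e-01,  2.000e-04]), 0.62), (array([ 0.5027, -0.3593,  0.0031]), 0.61)]
key_wing [(array([ 0.5011, -0.3663,  0.0601]), 0.95), (array([ 0.4   , -0.3337,  0.0566]), 0.85), (array([ 0.391 , -0.2366,  0.0578]), 0.75), (array([ 0.4855, -0.2673,  0.0547]), 0.55)]
5.425
```

View pics/keyc.png

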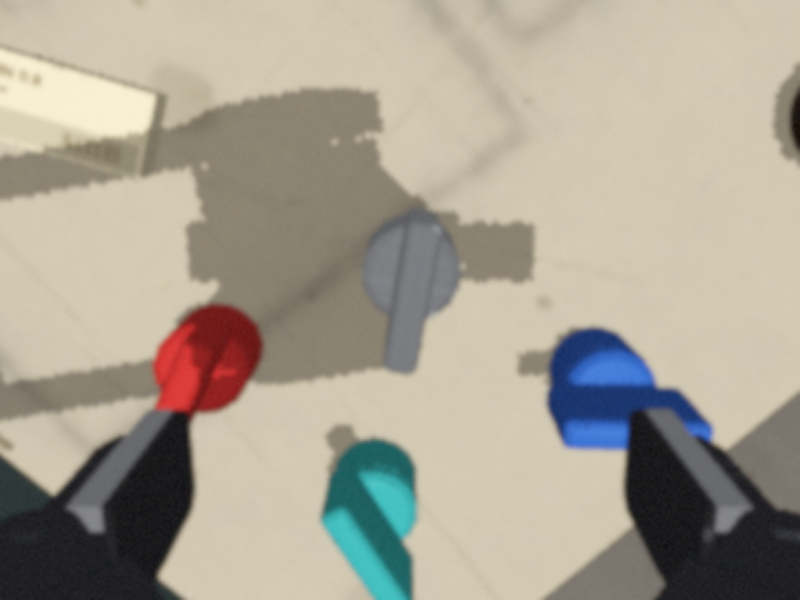

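Run:
```python
from h import *
m=np.load("pics/keycam.npz")
def pl(uv,z):
    R,t=m["R"],m["t"]; C=-R.T@t; d=R.T@np.linalg.solve(m["K"],[*uv,1]); return C+d*(z-C[2])/d[2]
f=lambda u,z: pl(np.array(u)/2.5+[160,80],z)
a,b=f((422,222),.07),f((400,368),.07); e=a-b
print(a.round(4),b.round(4),np.linalg.norm(e).round(4),"yaw",np.arctan2(e[1],e[0]).round(3),"mid",((a+b)/2).round(4))
# sides of barrel top z=.034
print("barrel L/R",f((363,268),.034).round(4),f((460,268),.034).round(4))
print((np.array(arm.read_ee_pos())).round(4))
```

```text
[ 0.5042 -0.2525  0.07  ] [ 0.4632 -0.2832  0.07  ] 0.0512 yaw 0.643 mid [ 0.4837 -0.2679  0.07  ]
barrel L/R [ 0.4718 -0.2541  0.034 ] [ 0.4981 -0.2803  0.034 ]
[ 0.4826 -0.269   0.1614]
```

```bash
cat >> h.py <<'E'
S=np.array([.5947,.004,.1123]); A=axis(.157); TC=.038
R0=toolR(A,[0,1,0])
def stubR(psi): return R0@Ro.from_rotvec([0,0,psi]).as_matrix()
def fz(): return np.array(arm.read_contact_force())@A
def tz(): return np.array(arm.read_wrist_torque())@(-A)
E
python3 - <<'E'
from h import *
k=np.array([.4835,-.2685,0]); y=.643
R=toolR([0,0,1],[np.cos(y),np.sin(y),0])
arm.goto(k+[0,0,.12],q(R)); arm.move_linear(k+[0,0,TC],.1); arm.gripper_close(60)
print("gap",arm.read_finger_gap(),"force",arm.read_grasp_force(),arm.read_time())
arm.move_linear(k+[0,0,.2],.25)
print("gap",arm.read_finger_gap(),"force",arm.read_grasp_force(),arm.read_contact_force())
E
```

```text
gap 0.132672697549979 force 58.71520400047302 7.3417
gap 0.12910447661006588 force 58.38306248188019 [ 0.92085925 -0.21358698 -2.5751595 ]
```

Run:
```python
from h import *
Q=q(stubR(.27))
arm.goto(S+A*(TC+.08),Q); print(np.round(arm.read_joints(),2))
arm.move_linear(S+A*(TC+.032),.15)
im=arm.get_image("wrist"); cv2.imwrite("pics/pre.png",im[:,:,::-1])
f0,t0=fz(),tz(); F0=np.array(arm.read_contact_force()); print("base",f0,t0)
for h in [.026,.023,.021,.018,.014,.010,.006,.003,.001]:
    arm.move_linear(S+A*(TC+h),.05); d=np.array(arm.read_contact_force())-F0
    print(h,"f",(d@A).round(2),"lat",(d@R0[:,:2]).round(2),"t",(tz()-t0).round(3))
    if d@A>10: break
im=arm.get_image("wrist"); cv2.imwrite("pics/ins.png",im[:,:,::-1])
im=arm.get_image("side"); cv2.imwrite("pics/ins_s.png",im[:,:,::-1])
print(arm.read_time(),wpts("side","wing_key")[:2])
```

```text
[-0.22 -0.26  1.8   0.19  1.15 -0.  ]
base -0.9518027674403823 0.06413323246634392
0.026 f -0.39 lat [ 0.84 -1.22] t -0.081
0.023 f -0.67 lat [-0.27 -0.7 ] t -0.117
0.021 f 0.31 lat [ 0.92 -0.84] t -0.083
0.018 f -0.56 lat [ 1.36 -0.92] t -0.057
0.014 f -0.34 lat [ 0.69 -1.61] t -0.048
0.01 f -0.82 lat [-0.19 -1.01] t -0.097
0.006 f -0.9 lat [ 1.35 -1.72] t -0.091
0.003 f -0.41 lat [ 1.26 -0.64] t -0.045
0.001 f 1.38 lat [ 0.04 -1.1 ] t -0.084
12.0667 [(array([ 0.3994, -0.3306,  0.0014]), 0.78), (array([0.5976, 0.0046, 0.1114]), 0.66)]
```

Run:
```python
import cv2,numpy as np
a=cv2.imread("pics/ins_s.png")[150:270,280:400]; b=cv2.imread("pics/ins.png")[90:330,200:440]
cv2.imwrite("pics/c1.png",np.hstack([cv2.resize(a,(400,400),interpolation=cv2.INTER_CUBIC),cv2.resize(b,(400,400),interpolation=cv2.INTER_CUBIC)]))
```

```text
(no output)
```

View pics/c1.png

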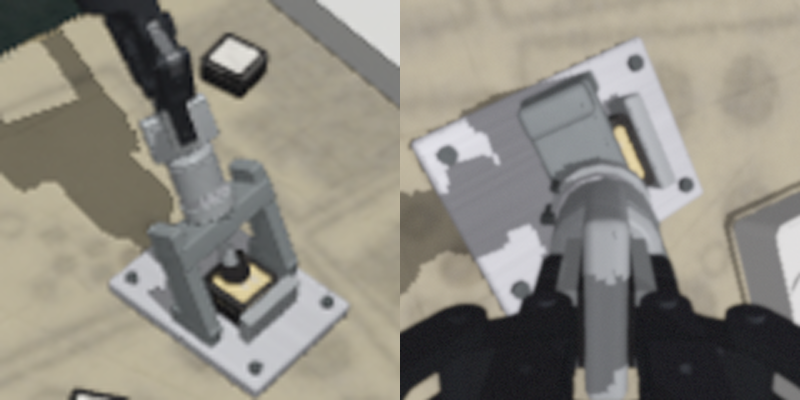

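The key is on the stub in both views. I'll seat it lightly, then turn it in small steps while watching the torque.

Run:
```python
from h import *
def mt(n=6):
    v=[]
    for _ in range(n): arm.hold(.01); v.append((tz(),arm.read_effort()[5],fz()))
    return np.mean(v,0)
T=arm.read_time(); b=mt(); print("base",b.round(3),"std dt",arm.read_time()-T)
h=.001
while h>-.004:
    h-=.001; arm.move_linear(S+A*(TC+h),.05); v=mt(3)
    print("h",round(h,4),(v-b).round(3))
    if v[2]-b[2]>3: break
j=np.array(arm.read_joints()); j0=j[5]; pk=0; b=mt()
while j[5]-j0<.95:
    j[5]+=.04; arm.set_joints(j); v=mt(4)-b
    print(round(j[5]-j0,2),v.round(3))
    m=abs(v[0]); pk=max(pk,m)
    if pk>.13 and m<.06: print("drop"); break
cv2.imwrite("pics/t1.png",arm.get_image("wrist")[:,:,::-1]); print(arm.read_time())
```

```text
base [-0.009 -0.005  1.07 ] std dt 0.05000000000000071
h 0.0 [ 1.200e-02 -3.000e-03  6.363e+00]
0.04 [-0.009  0.02  -3.529]
0.08 [-0.015  0.006 -2.095]
0.12 [-0.015  0.007 -1.793]
0.16 [-1.000e-03  7.000e-03 -2.397e+00]
0.2 [-0.029  0.006 -1.915]
0.24 [-0.01   0.007 -2.475]
0.28 [-0.011  0.011 -1.853]
0.32 [-0.07  0.06 -1.54]
0.36 [-0.105  0.083 -0.905]
0.4 [-0.133  0.129 -0.117]
0.44 [-0.188  0.185 -0.112]
0.48 [-0.253  0.243  0.533]
0.52 [-0.315  0.278  0.104]
0.56 [-0.165  0.19   0.182]
0.6 [-0.132  0.114  0.845]
0.64 [-0.062  0.06   0.458]
0.68 [-0.012 -0.003  0.503]
drop
17.3583
```

Run:
```python
from h import *
j=np.array(arm.read_joints())
for d in (.03,.03):
    j[5]+=d; arm.set_joints(j); v=np.mean([(arm.hold(.01),tz(),arm.read_effort()[5],fz())[1:] for _ in range(6)],0); print(v.round(3))
cv2.imwrite("pics/t2.png",arm.get_image("wrist")[:,:,::-1])
cv2.imwrite("pics/t2s.png",arm.get_image("side")[:,:,::-1])
a,b,c=[cv2.imread(f"pics/{n}.png")[130:250,240:400] for n in("ins","t1","t2")]
cv2.imwrite("pics/c2.png",cv2.resize(np.hstack([a,b,c]),(800,200),interpolation=cv2.INTER_CUBIC)); print(arm.read_time())
```

```text
[ 0.031 -0.016  4.033]
[ 0.024 -0.009  4.689]
18.0583
```

View pics/c2.png

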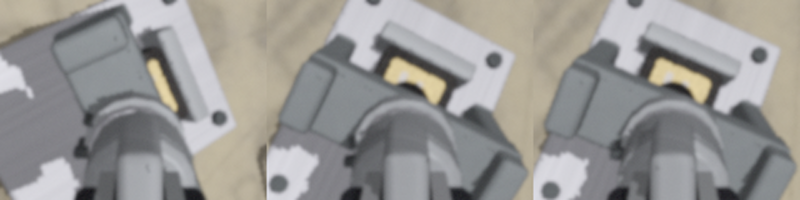

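The torque stayed at zero through a further 0.06 rad, so the clutch has snapped once. I'll release, back off along the screw axis and look.

Run:
```python
from h import *
arm.hold(.2); arm.open_gripper(); p=np.array(arm.read_ee_pos())
arm.move_linear(p+A*.03,.06); arm.move_linear(p+A*.13,.2)
m=arm.camera_model("wrist"); im=arm.get_image("wrist"); print(wpts("wrist","wing_key",m=m)[:2])
cv2.imwrite("pics/end.png",im[:,:,::-1]); s=arm.get_image("side"); print(wpts("side","wing_key"))
a=cv2.resize(s[150:270,280:400,::-1],(400,400),interpolation=cv2.INTER_CUBIC); b=cv2.resize(im[100:300,220:420,::-1],(400,400),interpolation=cv2.INTER_CUBIC)
cv2.imwrite("pics/c3.png",np.hstack([a,b])); print(arm.read_time(),arm.read_contact_force())
```

```text
[(array([ 0.5021, -0.3604,  0.0059]), 0.73), (array([0.5966, 0.0044, 0.1156]), 0.63)]
[(array([ 0.3972, -0.3297,  0.002 ]), 0.88), (array([0.5959, 0.0072, 0.113 ]), 0.87), (array([ 0.504 , -0.3634,  0.0026]), 0.75), (array([ 0.3988, -0.2354, -0.001 ]), 0.71), (array([ 0.6466, -0.2411,  0.0017]), 0.63)]
20.4667 [-0.35067308  0.78796749 -0.05316702]
```

View pics/c3.png

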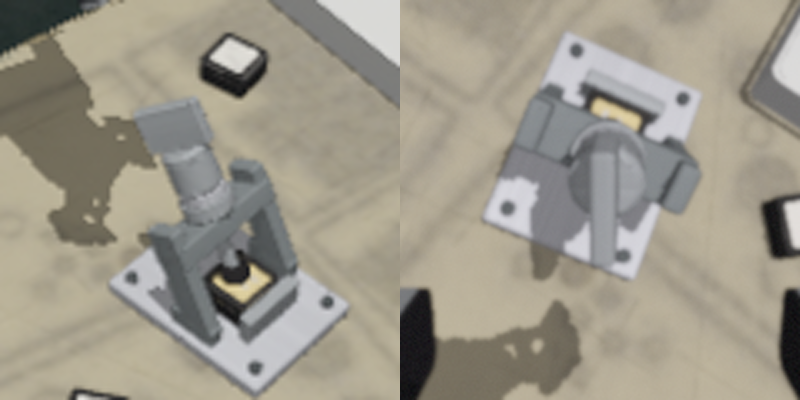

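The key sits home on the collar, aligned with the screw and released. The gripper is clear and the neighbouring things in view are where they were. I'm handing the job in.

```bash
python3 -c "
from plant import arm
print(arm.finish_job())"
```

```text
the job is handed in; nothing more can be done
None
```

I fitted the wing key home on the stub, turned it clockwise to a single clutch click (read from the torque peaking at about 0.3 N m and dropping to zero), released it, and handed the job in at about 20 s; the hand-in returned no verdict.

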